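Call for the pin, then hold the case flap's hinge knuckles in line

ROBOT

A 6-joint arm with a two-finger parallel gripper is mounted at the origin on the work surface. World frame = base frame: x ahead of the robot, y to its left, z up, the work surface at z = 0. Lengths are in mm, angles in rad, forces in N, time in s.
With the tool pointing down it reaches from about 300 to 750 mm from the base axis. Payload 8.5 kg.
Tool frame: the origin (TCP) lies between the finger pads; the fingertips stand 17 mm ahead of it and the grasp point (between the pads) lies 2 mm behind it; z points along the fingers, y is the line along which they close (so a half turn about z gives the same grasp; the last joint's range is limited). The gripper opens to 85 mm and grips with 20 to 120 N. Pads are 22 mm wide; open, the fingers measure 114 mm over their backs; the gripper's body (76 mm by 85 mm) begins 54 mm behind the grasp point. The pads swing forward as they close: fully open they stand 13 mm farther back than shut.
Start: joints at [-1.334, 0.381, 1.297, -0, 1.464, -0.215], TCP at [240.114, -494.799, 248.322] pointing down, gripper open.
Joint ranges: [-3.11, 3.11], [-0.89, 2.33], [0.22, 2.48], [-1.42, 4.56], [0.17, 2.85], [-2.88, 2.88]. Speed limits (rad/s): [2.39, 2.39, 3.14, 3.14, 3.14, 3.14].

INTERFACE

Orientations are given as a rotation vector (axis times angle).
In Python, from workcell import robot gives the robot as it stands. The module is installed in compiled form; this text tells all that it offers.
- The arm moves only by the tool step_arm, never from a script. Its argument "commands" is text: rows parted by semicolons, each of 5 numbers parted by spaces: the shift along the tool's x, y, z scaled (see below), then the turn about the tool's z scaled (see below), then the finger opening in mm, from 0 to 85.4. A call has exactly 5 rows; each row is the pose to reach, as a shift and turn from the pose commanded when the call began, along the tool's axes at that moment; what a row does not reach only later rows make up. The controller multiplies each number of a shift by 500 mm and each number of a turn by 120 degrees. A row lasts 1/8 s, in which the tool goes at most 62.5 mm and 10.7 degrees, less where a joint would pass 70% of its speed; a pose out of reach is approached as far as the arm can. A call with a number of a shift or a turn outside -1 to 1 is refused whole. A call with a gripper value outside its range is refused whole. The fingers move at their own pace and stop on an object; "squeeze" is the grip in N (left out, the last holds). Time passes only in rows, so rows that repeat a pose let the fingers close, or fill a call up. It gives the time, the measured TCP pose, the force, the opening and the grip force at its end, in the units of the state.
- robot.observe(): the state, without advancing time (a new reading comes with each control period).
- robot.read_camera(name): name is "scene" or "top" or "wrist"; returns a dict with "color" (384x512x3 uint8, red, green, blue), "range_z" (384x512 float32, mm along the optical axis (not along the pixel's ray), 0 where there is no reading), "camera_matrix" (3x3 intrinsics, pixels), "origin" and "orientation" of the camera in the world. Camera axes: x right, y up, looking along -z (the intrinsics and any distortion apply to the point x, -y, -z); pixel columns grow to the right and rows downward; lengths in mm; the calibration is good to about 2 mm. A picture is of the moment at which its call begins.
- robot.job_done(): hands the job in; it is judged then, once.
The state is a dict: "t": time; "joints": joint angles; "qvel": joint speeds; "tau": joint torques, N m; "position": TCP position; "tool_rot": TCP orientation; "ft_force": force on the tool from outside, world axes, zero at the start; "moment": the same for the moment, N m; "grip_width": opening from 0.0 (shut) to 1.0 (fully open); "grip_force": force on a finger pad.
Only numpy, scipy, OpenCV 4.12 (cv2) and the standard library are available. Lean on these libraries where they do the work, as an engineer would, in place of code of your own. Each camera call takes 0.05 s, during which the arm holds its last target. There are 200 camera calls.

TASK

The wooden propagating case is getting its loose flap back. First press the green call button fully down and let it come up again, to call the helper who will put in the hinge pin; then pick up the flap by its dark grip block, and bring its single brass knuckle into the gap between the case's two knuckles so that the three pin holes line up, with the flap level and opened out in front of the case. Finish while still holding it there, steady and carried by the gripper alone, and leave everything else on the bench where it is.

Things in the scene. Friction and masses are not known exactly. Their poses are not given: they have to be found in the camera images.
- case: propagating case, fixed: open-topped wooden box 180 (x) x 260 (y) x 100 mm high, seedlings inside. Origin: centre of its underside; z up. Its front wall (-x side) faces roughly the robot. A brass leaf on that wall, 91 mm wide, 3 mm thick, carries two hollow knuckles, outer diameter 24, pin hole 14, each 26 mm long, their level axis along y, 20 mm in front of the wall.
- case_gap (a point): middle of the gap between the case's two knuckles, on their axis: x = -110, y = 0, z = 100 mm in the case's frame. The gap is 39 mm wide along y, open from above, in front and below: the flap's knuckle can be lowered straight into it, and nothing in it can carry the flap. Axes as the case's.
- flap: loose wooden flap, about 0.22 kg, lying flat: pale board 90 (x) x 110 (y) x 12 mm. Origin: centre of its underside; z up. A brass neck 32 mm wide, 12 to 16 mm above the underside, joins one hollow brass knuckle ahead of the board's +x edge. Held in place, its x axis points as the case's x axis does (towards the case), the board outside the case, its edge 17 mm from the knuckle axis.
- flap_knuckle (a point): middle of the flap's knuckle, on the axis of its pin hole: x = +62, y = 0, z = +12 mm in the flap's frame. The knuckle lies along y: outer diameter 24, pin hole 14, length 32 mm. To be brought to case_gap.
- flap_grip (a point): middle of the dark wooden grip block on top of the flap: x = +10, y = 0, z = +27 mm in the flap's frame. The block is 44 (x) x 20 (y) mm and stands from z = 12 to 38 mm; pinch it from above across its 20 mm width (along y); the centre of mass is close below.
- call (a joint): travel of the green call button, m: 0 when up, 0.006 fully down. A spring pushes it back up; fully down takes about 5 N.
- call_top (a point): centre of the top of the green call button (32 mm across), which faces up, 52 mm above the bench when up; it is pressed straight down. The button stands on a white box 90 x 75 x 30 mm, fixed to the bench.
- pot_plant: terracotta pot with a small plant, 80 mm across, 70 mm high (leaves to about 100 mm), loose; origin centre of its underside. To be left alone.
- pot_empty: terracotta pot with soil only, 72 mm across, 62 mm high, loose; origin centre of its underside. To be left alone.
- dish: whitish clear plastic dish, 90 mm across, 22 mm high, loose; origin centre of its underside. To be left alone.
- tumbler: pale blue-grey drinking tumbler, 78 mm across, 195 mm high with its handle, loose; origin centre of its underside. To be left alone.
- pin: steel hinge pin, 8 mm thick, 89 mm long, lying in a blue tray 60 x 130 x 22 mm high; it is the helper's to insert. Origin: under its middle. To be left alone.
- driver: screwdriver lying on the bench, loose. To be left alone.
Things that resemble listed ones, but are neither listed nor needed, are in the scene too. Of the things that look like the flap, the larger one is meant.

How it is judged:
By the outcome, as a careful person would: the job done as asked, in the order asked, and still so for the second after the job is handed in, while the arm keeps its last pose, push and grip.
It also fails if it takes over 56 s, if anything falls off the work surface, if the arm or the gripper's body presses on something with over 40 N, if the wrist force passes 120 N, or if a joint passes its speed limit or range.

## Working session

There is one attempt and no reset: what is moved stays moved. The work goes in short steps, Python scripts to look and compute and a tool call to move; the robot and the scene stay as the last step left them, time stands still between calls to the robot, and variables do not carry over. Pictures are saved under pics/ and viewed, at most 10 in all, crops included, and the job is handed in when it is done.

Besides the shell and the picture viewer there is one more tool, called after "Emit:" as a command line: name --argument value ..., lists and objects as JSON in quotes. step_arm: Moves the arm, as the interface text tells. Its arguments: {"type":"object","properties":{"commands":{"type":"string"},"squeeze":{"type":"number"}},"required":["commands"]}

```bash
mkdir -p pics
cat > h.py <<'E'
import numpy as np, cv2
from scipy.spatial.transform import Rotation as R
from workcell import robot
def cam(n):
    c=robot.read_camera(n)
    o=np.array(c["orientation"],float)
    c["R"]=o if o.shape==(3,3) else (R.from_rotvec(o).as_matrix() if o.size==3 else R.from_quat(o).as_matrix())
    c["o"]=np.array(c["origin"],float); c["K"]=np.array(c["camera_matrix"])
    return c
def ray(c,u,v):
    d=np.linalg.inv(c["K"])@[u,v,1.]; return c["R"]@(d*[1,-1,-1])
def plane(c,u,v,z):
    d=ray(c,u,v); return c["o"]+d*(z-c["o"][2])/d[2]
def cloud(c):
    h,w=c["range_z"].shape; u,v=np.meshgrid(np.arange(w),np.arange(h))
    d=np.stack([u,v,np.ones_like(u)],-1)@np.linalg.inv(c["K"]).T*[1,-1,-1]
    return (d*c["range_z"][...,None])@c["R"].T+c["o"]
def save(c,n,crop=None,s=1):
    im=c["color"][...,::-1]
    if crop: im=im[crop[1]:crop[3],crop[0]:crop[2]]
    cv2.imwrite("pics/"+n,cv2.resize(im,None,fx=s,fy=s,interpolation=cv2.INTER_CUBIC))
E
python3 - <<'E'
from h import *
for n in("top","scene"):
    c=cam(n); save(c,n+".png",s=1.5); print(n,c["o"],c["orientation"],c["K"].round(1).tolist(),[k for k in c])
    np.savez(n+".npz",**{k:c[k] for k in("color","range_z","R","o","K")})
s=robot.observe();print(s)
E
```

```text
top [ 260.02660369    6.87264791 1459.77998028] [ 0.16326366 -0.1599136  -1.54845147] [[485.9, 0.0, 255.8], [0.0, 485.9, 194.4], [0.0, 0.0, 1.0]] ['color', 'range_z', 'camera_matrix', 'origin', 'orientation', 'R', 'o', 'K']
scene [1224.20731462 -602.7483152   967.01666146] [0.76572522 0.34272573 0.82341198] [[370.7, 0.0, 254.6], [0.0, 370.7, 186.5], [0.0, 0.0, 1.0]] ['color', 'range_z', 'camera_matrix', 'origin', 'orientation', 'R', 'o', 'K']
{'t': 0.1, 'joints': array([-1.33427082e+00,  3.81143210e-01,  1.29815178e+00,  1.98077167e-05,
        1.46361472e+00, -2.15299785e-01]), 'qvel': array([-0.00180076, -0.00206817, -0.00108321,  0.00239607,  0.00078523,
       -0.00055916]), 'tau': array([ 3.85295396e-03, -4.49218297e+01, -2.31656009e+01, -1.36809222e-04,
        3.65174747e-03,  1.85024177e-06]), 'position': array([ 240.08009556, -494.57126219,  247.77686819]), 'tool_rot': array([-3.06048207e+00, -7.03405601e-01, -8.97176896e-06]), 'ft_force': array([-0.07599659, -0.59039682, -0.04199208]), 'moment': array([-0.00805462,  0.03695579,  0.00079453]), 'grip_force': 0.0, 'grip_width': 1.0031204611723847}
```

View pics/top.png

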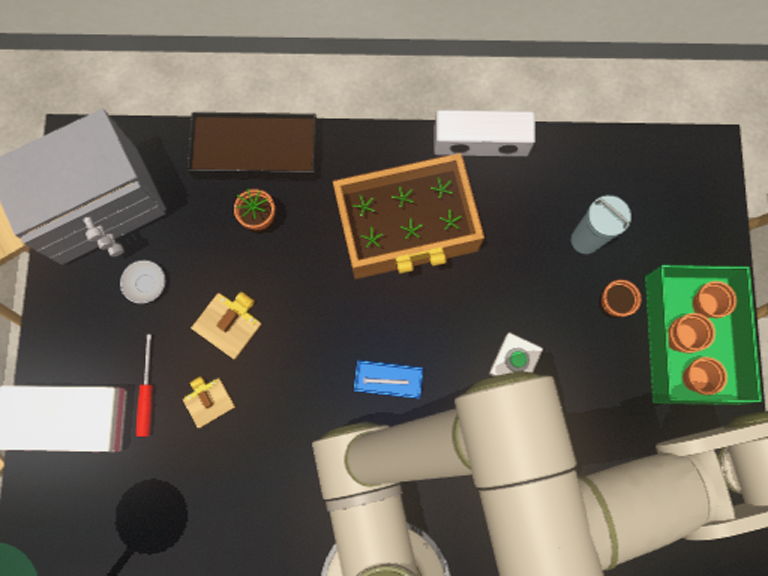

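View pics/scene.png

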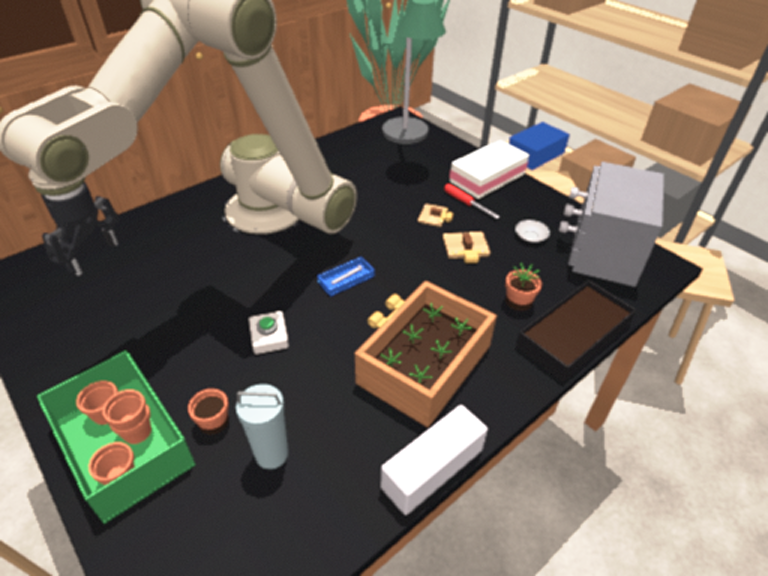

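The top view (1.5x) shows the button at (517,358), the case knuckles at (405,264) and (437,257), a larger flap at (227,323) and a smaller one at (208,402). Flap candidates at native pixels are (151,215), larger, and (138,268), smaller, so I choose the larger at (151,215). For the button, the only green disc on a white box is at (345,239).

Run:
```python
from h import *
c=dict(np.load("top.npz")); P=cloud(c)
hsv=cv2.cvtColor(c["color"],cv2.COLOR_RGB2HSV)
def roi(m,x0,y0,x1,y1):
    r=np.zeros(m.shape,bool); r[y0:y1,x0:x1]=1; return m&r
H,S,V=[hsv[...,i] for i in range(3)]
g=roi((H>40)&(H<85)&(S>100)&(V>50),325,215,368,252)
v,u=np.nonzero(g); print("button px",u.mean(),v.mean(),len(u),"plane52",plane(c,u.mean(),v.mean(),52),"z med",np.median(P[g][:,2]))
for nm,b in(("big",(120,190,180,245)),("small",(115,247,160,290))):
    m=roi((V>110)&(S>40)&(H<40),*b)
    z=P[...,2]
    bd=m&(abs(z-12)<6)
    v,u=np.nonzero(m); print(nm,"n",len(u),"z med",np.median(P[m][:,2]))
    y=roi((V>120)&(H>20)&(H<35)&(S>150),*b); vv,uu=np.nonzero(y); print(" brass px",uu.mean(),vv.mean(),len(uu),np.median(P[y],0),"plane20",plane(c,uu.mean(),vv.mean(),20))
    pale=(m&~y).astype(np.uint8); cnt=max(cv2.findContours(cv2.morphologyEx(pale,cv2.MORPH_CLOSE,np.ones((7,7))),0,1)[0],key=cv2.contourArea)
    pts=np.array([plane(c,*p,12)[:2] for p in cnt[:,0]]); print(" board rect",cv2.minAreaRect(pts.astype(np.float32)))
y=roi((V>120)&(H>20)&(H<35)&(S>150),255,160,305,185); n,l,st,ce=cv2.connectedComponentsWithStats(y.astype(np.uint8))
for i in range(1,n):
    if st[i,4]>15: print("case brass",ce[i],st[i],plane(c,*ce[i],108), np.median(P[l==i],0))
# case top edges by height
m=roi((P[...,2]>88)&(P[...,2]<112)&(V>60)&(H<20),215,95,330,190)
q=P[m][:,:2].astype(np.float32); print("case rim",cv2.minAreaRect(q),len(q))
save(c,"crop.png",(110,150,320,295),3.6)
```

```text
button px 345.28409090909093 239.0 88 plane52 [ 426.5542662  -249.64888784   52.        ] z med 50.98846676866492
big n 1194 z med 12.001573057629798
 brass px 159.96428571428572 203.42857142857142 196 [531.51353089 299.62300797  15.61974043] plane20 [528.80433795 301.04119561  20.        ]
 board rect ((491.5676574707031, 327.74005126953125), (111.55984497070312, 97.25779724121094), 55.70708084106445)
small n 730 z med 9.26167585948474
 brass px 132.4952380952381 257.23809523809524 105 [367.57014118 376.13031069  12.70617575] plane20 [366.16781222 372.84970913  20.        ]
 board rect ((343.2789001464844, 360.11895751953125), (88.85260009765625, 83.905029296875), 30.99786376953125)
case brass [279.80566802 172.44534413] [264 165  33  17 247] [608.39464936 -55.67402156 108.        ] [610.51415181 -50.8447726  104.33687933]
case rim ((696.08251953125, -33.778533935546875), (212.867919921875, 261.16436767578125), 13.867706298828125) 1278
```

View pics/crop.png

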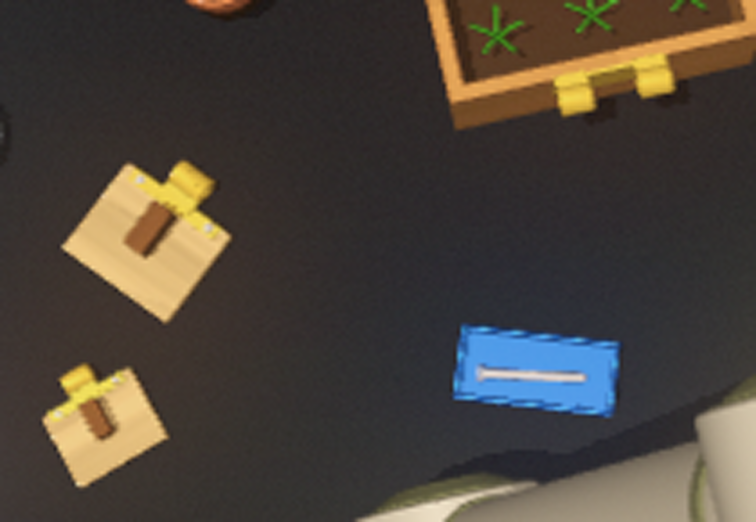

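The crop shows that the larger flap at top px (151,215) is the right one: its board measures about 110 x 90 mm at a height of 12 mm, and its brass points towards -35° yaw. The smaller flap at (138,268) is the decoy. Next I move above the button with the fingers shut.

Emit:
step_arm --commands "0.1 -0.05 0 -0.08 0;0.21 -0.107 0 -0.16 0;0.32 -0.163 0 -0.25 0;0.43 -0.22 0 -0.33 0;0.549 -0.278 0 -0.417 0" --squeeze 20

```text
t: 0.72
position: [424.9, -251.0, 248.2]
tool_rot: [-2.471, -1.939, 0.0]
ft_force: [-0.5, -1.2, 0.2]
grip_width: 0.002
grip_force: 0.0
```

```bash
cat >> h.py <<'E'
def to(x,y,z,yaw=None,s=None):
    s=s or robot.observe(); M=R.from_rotvec(s["tool_rot"]).as_matrix(); p=np.array(s["position"])
    th=np.degrees(np.arctan2(M[1,0],M[0,0])); d=M.T@(np.array([x,y,z])-p)/500
    t=0 if yaw is None else -((yaw-th+180)%360-180)/120
    print("t",round(s["t"],2),"pos",p.round(1),"yaw",round(th,2),"tilt",M[:,2].round(4),"f",s["ft_force"].round(2),"->",d.round(4),"turn",round(t,4))
E
python3 - <<'E'
from h import *
to(426.5,-249.6,80)
E
```

```text
t 0.72 pos [ 424.9 -251.   248.2] yaw 76.24 tilt [-2.e-04  2.e-04 -1.e+00] f [-0.54 -1.18  0.24] -> [0.0035 0.0025 0.3364] turn 0
```

Emit:
step_arm --commands "0.003 0.002 0.1 0 0;0.003 0.002 0.2 0 0;0.003 0.002 0.3 0 0;0.003 0.002 0.34 0 0;0.003 0.002 0.34 0 0"

```text
t: 1.35
position: [424.9, -251.1, 77.1]
tool_rot: [-2.474, -1.93, 0.001]
ft_force: [-0.6, 0.0, 0.5]
grip_width: 0.001
grip_force: 0.0
```

Run:
```python
from h import *
to(426.5,-249.6,69)
c=cam("wrist"); save(c,"w1.png",s=1)
```

```text
t 1.35 pos [ 424.9 -251.1   77.1] yaw 75.92 tilt [-0.0025  0.0025 -1.    ] f [-0.55  0.01  0.52] -> [0.0036 0.0024 0.0162] turn 0
```

View pics/w1.png

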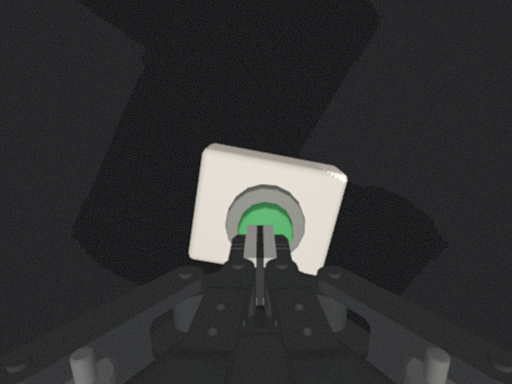

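The wrist view shows the shut fingertips at about (262,228), over the green disc centred near (266,225). Next I press straight down.

Emit:
step_arm --commands "0.001 0 0.01 0 0;0.001 0 0.018 0 0;0.001 0 0.024 0 0;0.001 0 0.028 0 0;0.001 0 0.028 0 0"

```text
t: 2.02
position: [425.7, -251.3, 64.5]
tool_rot: [2.476, 1.932, 0.0]
ft_force: [0.6, -0.2, 4.0]
grip_width: 0.0
grip_force: 2.0
```

Emit:
step_arm --commands "0 0 0.002 0 0;0 0 0.004 0 0;0 0 0.005 0 0;0 0 0.006 0 0;0 0 0.006 0 0"

```text
t: 2.65
position: [425.8, -251.3, 62.8]
tool_rot: [2.475, 1.932, 0.0]
ft_force: [-3.1, 3.2, 20.8]
grip_width: -0.0
grip_force: 10.4
```

The button bottomed out at 20.8 N. I release it straight up.

Emit:
step_arm --commands "0 0 -0.02 0 0;0 0 -0.05 0 0;0 0 -0.15 0 20;0 0 -0.25 0 40;0 0 -0.34 0 60"

```text
t: 3.28
position: [425.2, -250.8, 232.8]
tool_rot: [-2.476, -1.932, 0.0]
ft_force: [-0.0, -1.5, -0.6]
grip_width: 0.639
grip_force: 0.0
```

Run:
```python
from h import *
to(500,322,230,145.5)
c=cam("top"); P=cloud(c)
hsv=cv2.cvtColor(c["color"],cv2.COLOR_RGB2HSV); r=np.zeros((384,512),bool); r[215:252,325:368]=1
g=r&(hsv[...,0]>40)&(hsv[...,0]<85)&(hsv[...,1]>100)&(hsv[...,2]>50); print(g.sum(), np.median(P[g][:,2]) if g.any() else None)
```

```text
t 3.27 pos [ 425.2 -250.8  232.8] yaw 75.93 tilt [-5.e-04  3.e-04 -1.e+00] f [-0.01 -1.5  -0.56] -> [ 1.1477 -0.1335  0.0059] turn -0.5798
0 None
```

Emit:
step_arm --commands "0.11 -0.013 0 -0.06 70;0.22 -0.026 0 -0.12 85;0.34 -0.04 0 -0.18 85;0.46 -0.053 0 -0.24 85;0.574 -0.067 0 -0.29 85"

```text
t: 3.95
position: [462.5, 37.4, 230.9]
tool_rot: [-1.78, -2.587, 0.001]
ft_force: [-0.1, -0.3, 0.4]
grip_width: 0.993
grip_force: 0.0
```

Run:
```python
from h import *
to(500,322,230,145.5)
c=cam("top"); P=cloud(c)
hsv=cv2.cvtColor(c["color"],cv2.COLOR_RGB2HSV); r=np.zeros((384,512),bool); r[215:252,325:368]=1
g=r&(hsv[...,0]>40)&(hsv[...,0]<85)&(hsv[...,1]>100)&(hsv[...,2]>50); print(g.sum(), np.median(P[g][:,2]) if g.any() else None)
```

```text
t 3.95 pos [462.5  37.4 230.9] yaw 110.93 tilt [-8.e-04  1.e-04 -1.e+00] f [-0.11 -0.28  0.4 ] -> [0.5049 0.2734 0.0018] turn -0.2881
88 50.28816242985431
```

The button is back up: its top is at about 50–51 mm, as before. I go on to the flap.

Emit:
step_arm --commands "0.1 0.055 0 -0.06 85;0.2 0.11 0 -0.12 85;0.31 0.165 0 -0.18 85;0.41 0.22 0 -0.24 85;0.505 0.273 0 -0.288 85"

```text
t: 4.62
position: [500.9, 321.8, 230.6]
tool_rot: [-0.931, -2.999, 0.002]
ft_force: [1.1, -0.1, -0.1]
grip_width: 0.995
grip_force: 0.0
```

Run:
```python
from h import *
to(500,322,230,145.5)
c=cam("wrist"); save(c,"w2.png",s=1.5); print(c["o"],c["K"].round(1).tolist(),c["R"].round(3).tolist())
np.savez("w2.npz",**{k:c[k] for k in("color","range_z","R","o","K")})
```

```text
t 4.62 pos [500.9 321.8 230.6] yaw 145.51 tilt [-1.2e-03 -7.0e-04 -1.0e+00] f [ 1.09 -0.12 -0.12] -> [ 0.0017 -0.0006  0.0012] turn 0.0001
[443.17126319 361.73741406 355.64720115] [[295.1, 0.0, 259.6], [0.0, 295.1, 188.4], [0.0, 0.0, 1.0]] [[0.566, -0.793, -0.225], [0.824, 0.544, 0.155], [-0.0, -0.273, 0.962]]
```

View pics/w2.png

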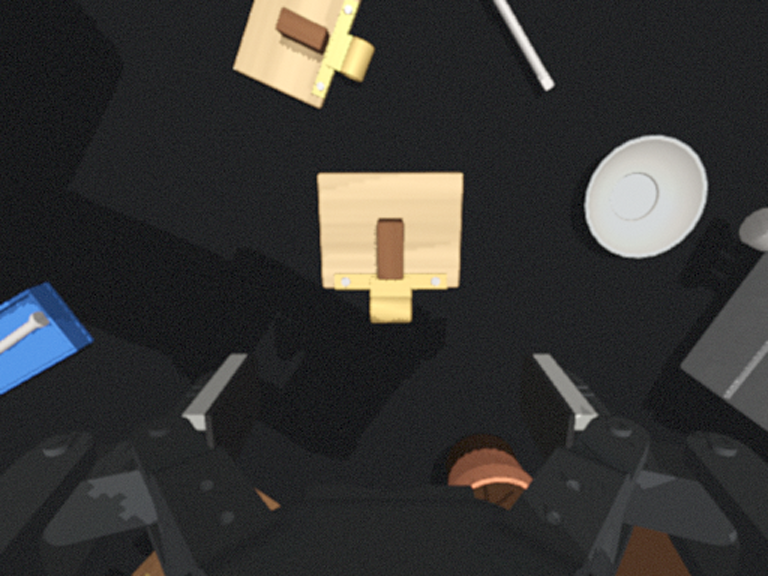

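The wrist view (1.5x) shows the chosen flap at (390,240), with its grip block at (390,248) and its knuckle at (390,305), lying almost square to the tool.

Run:
```python
from h import *
c=dict(np.load("w2.npz")); P=cloud(c); hsv=cv2.cvtColor(c["color"],cv2.COLOR_RGB2HSV); H,S,V=[hsv[...,i] for i in range(3)]
r=np.zeros((384,512),bool); r[105:222,200:320]=1
pale=r&(V>150)&(abs(P[...,2]-12)<6)
q=P[pale][:,:2].astype(np.float32); rc=cv2.minAreaRect(q); print("board",rc,len(q))
top=r&(P[...,2]>33)&(P[...,2]<43)&(V<150); q=P[top]; print("block",cv2.minAreaRect(q[:,:2].astype(np.float32)),q.mean(0),len(q))
for (u,v) in ((211.5,115.5),(309,115.5),(306.5,192.5),(214.5,192.5)): print(plane(c,u,v,12).round(1))
```

```text
board ((501.1677551269531, 322.20794677734375), (110.06300354003906, 116.84234619140625), 56.088584899902344) 6575
block ((496.84783935546875, 324.4679870605469), (18.576595306396484, 42.03131103515625), 55.03751754760742) [492.63741382 324.41077929  36.88138815] 90
[422.1 310.1  12. ]
[484.5 401.   12. ]
[560.  350.4  12. ]
[496.8 258.3  12. ]
```

Emit:
step_arm --commands "0.006 0 0.1 0 60;0.006 0 0.2 0 60;0.006 0 0.3 0 60;0.006 0 0.34 0 60;0.006 0 0.34 0 60"

```text
t: 5.3
position: [497.8, 321.0, 59.5]
tool_rot: [-0.937, -2.995, 0.004]
ft_force: [0.6, 0.3, 1.3]
grip_width: 0.703
grip_force: 0.0
```

Run:
```python
from h import *
to(498.5,323.5,31,145.5)
c=cam("wrist"); P=cloud(c)
np.savez("w3.npz",**{k:c[k] for k in("color","range_z","R","o","K")}); save(c,"w3.png")
```

```text
t 5.3 pos [497.8 321.   59.5] yaw 145.27 tilt [-0.0039 -0.0016 -1.    ] f [0.59 0.27 1.32] -> [0.0016 0.005  0.0571] turn -0.0019
```

View pics/w3.png

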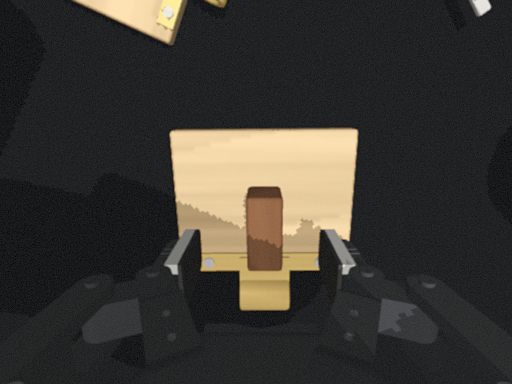

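The view shows the block centred at u=264 and the fingers' middle at about 260, so I shift 2 mm along tool y, go down and close.

Emit:
step_arm --commands "0.002 0.004 0.02 0 50;0.002 0.004 0.04 0 50;0.002 0.004 0.056 0 50;0.002 0.004 0.056 0 50;0.002 0.004 0.056 0 50"

```text
t: 5.98
position: [499.2, 323.8, 33.5]
tool_rot: [0.937, 2.998, 0.0]
ft_force: [-0.3, 0.2, 0.5]
grip_width: 0.583
grip_force: 0.0
```

Emit:
step_arm --commands "0 0 0 0 35;0 0 0 0 20;0 0 0 0 5;0 0 0 0 0;0 0 0 0 0" --squeeze 60

```text
t: 6.6
position: [499.1, 323.8, 33.8]
tool_rot: [0.937, 2.998, 0.0]
ft_force: [-2.3, -1.0, 5.4]
grip_width: 0.22
grip_force: 60.0
```

Run:
```python
from h import *
to(498.5,323.5,31,145.5)
s=robot.observe(); print(s["grip_width"]*85.4,s["grip_force"],s["moment"])
```

```text
t 6.6 pos [499.1 323.8  33.8] yaw 145.29 tilt [ 5.e-04  1.e-04 -1.e+00] f [-2.26 -1.04  5.36] -> [ 0.0007 -0.0012  0.0056] turn -0.0017
18.807625825464218 59.95841145515442 [-0.19652887  0.24896558  0.02004106]
```

Emit:
step_arm --commands "0 0 -0.01 0 0;0 0 -0.05 0 0;0 0 -0.13 0 0;0 0 -0.23 0 0;0 0 -0.33 0 0"

```text
t: 7.22
position: [498.7, 323.7, 199.6]
tool_rot: [-0.937, -2.998, 0.001]
ft_force: [1.3, -0.3, -2.4]
grip_width: 0.221
grip_force: 59.0
```

Run:
```python
from h import *
s=robot.observe(); print(s["grip_width"]*85.4,s["grip_force"],s["moment"],s["ft_force"])
c=cam("top"); P=cloud(c)
a=np.radians(13.9); 
to(597-150*np.cos(a),-55-150*np.sin(a),200,193.9,s)
# case rim refine
hsv=cv2.cvtColor(c["color"],cv2.COLOR_RGB2HSV); H,S,V=[hsv[...,i] for i in range(3)]
r=np.zeros((384,512),bool); r[95:188,215:330]=1
m=r&(H<20)&(S>90)&(V>140); 
v,u=np.nonzero(m); q=np.array([plane(c,x,y,100)[:2] for x,y in zip(u,v)],np.float32); print(len(q),cv2.minAreaRect(q))
y=r&(V>120)&(H>20)&(H<35)&(S>150); v,u=np.nonzero(y); q=np.array([plane(c,x,y_,112)[:2] for x,y_ in zip(u,v)],np.float32);print(cv2.minAreaRect(q),q.mean(0))
```

```text
18.888374309264947 59.03802573680878 [-0.02804008 -0.03496274 -0.02378718] [ 1.31925137 -0.31472885 -2.41078521]
t 7.22 pos [498.7 323.7 199.6] yaw 145.28 tilt [-9.e-04 -2.e-04 -1.e+00] f [ 1.32 -0.31 -2.41] -> [-3.947e-01 -7.356e-01 -5.000e-04] turn -0.4052
1289 ((701.5939331054688, -32.73808288574219), (199.4768524169922, 262.1129150390625), 14.07783317565918)
((606.484619140625, -56.27910232543945), (32.78966522216797, 92.65221405029297), 14.062593460083008) [607.36273 -55.66741]
```

Emit:
step_arm --commands "-0.03 -0.06 0 -0.05 0;-0.08 -0.15 0 -0.12 0;-0.13 -0.25 0 -0.2 0;-0.18 -0.34 0 -0.28 0;-0.23 -0.43 0 -0.35 0"

```text
t: 7.9
position: [470.6, 80.1, 198.1]
tool_rot: [0.208, -3.135, -0.0]
ft_force: [-0.0, -0.3, -1.4]
grip_width: 0.216
grip_force: 59.2
```

Run:
```python
from h import *
a=np.radians(14); 
to(603.5-130*np.cos(a),-57-130*np.sin(a),200,194)
```

```text
t 7.9 pos [470.6  80.1 198.1] yaw -172.41 tilt [-1.e-04  0.e+00 -1.e+00] f [-0.04 -0.26 -1.4 ] -> [ 0.031  -0.3359 -0.0037] turn -0.0535
```

Emit:
step_arm --commands "0.006 -0.06 0 -0.02 0;0.013 -0.14 0 -0.04 0;0.02 -0.22 0 -0.053 0;0.028 -0.3 0 -0.053 0;0.031 -0.336 0 -0.053 0"

```text
t: 8.52
position: [476.9, -88.6, 198.0]
tool_rot: [0.37, -3.119, -0.0]
ft_force: [-0.0, 0.3, -1.0]
grip_width: 0.219
grip_force: 59.3
```

Emit:
step_arm --commands "0 0 0 0 0;0 0 0 0 0;0 0 0 0 0;0 0 0 0 0;0 0 0 0 0"

```text
t: 9.15
position: [477.1, -86.7, 198.4]
tool_rot: [-0.374, 3.119, 0.0]
ft_force: [-0.2, 0.4, -2.0]
grip_width: 0.217
grip_force: 59.3
```

Run:
```python
from h import *
a=np.radians(14); 
to(603.5-52*np.cos(a),-57-52*np.sin(a),182,194)
c=cam("wrist"); save(c,"w4.png",s=1.5); np.savez("w4.npz",**{k:c[k] for k in("color","range_z","R","o","K")})
c=cam("top"); save(c,"t4.png",(235,130,335,230),6); np.savez("t4.npz",**{k:c[k] for k in("color","range_z","R","o","K")})
```

```text
t 9.15 pos [477.1 -86.7 198.4] yaw -166.33 tilt [ 0.  0. -1.] f [-0.25  0.4  -1.96] -> [-0.1558 -0.0027  0.0327] turn -0.0027
```

View pics/w4.png

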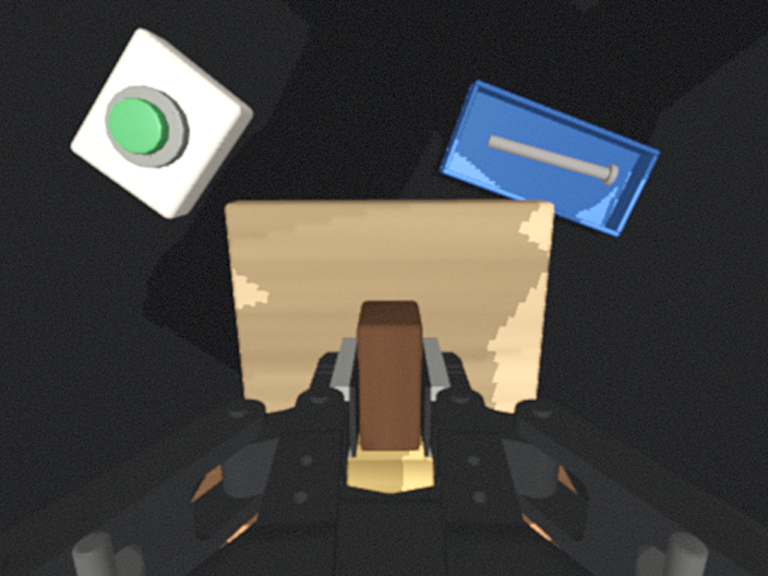

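View pics/t4.png

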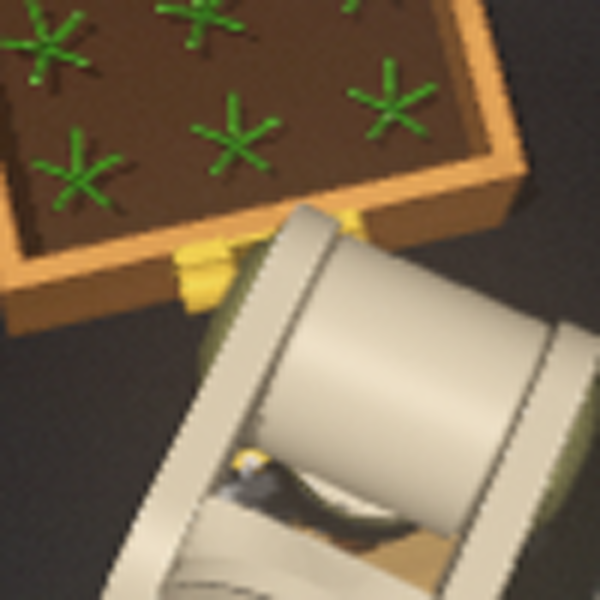

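The wrist view shows the flap held square at (390,350), with the block at (390,375) and its knuckle at (390,470). In the top view the arm hides the gap, but a case knuckle shows at (205,275) in the crop. I move above the gap, then measure both knuckles relative to each other with the scene camera's depth.

Emit:
step_arm --commands "-0.02 -0.001 0 -0.003 0;-0.06 -0.002 0.01 -0.003 0;-0.11 -0.003 0.02 -0.003 0;-0.15 -0.003 0.03 -0.003 0;-0.156 -0.003 0.033 -0.003 0"

```text
t: 9.88
position: [554.2, -69.7, 181.1]
tool_rot: [0.385, -3.118, -0.0]
ft_force: [0.5, 0.4, -1.5]
grip_width: 0.218
grip_force: 59.3
```

Run:
```python
from h import *
a=np.radians(14); to(603.5-52*np.cos(a),-57-52*np.sin(a),122,194)
c=dict(np.load("w4.npz")) # in-hand: far board edge
th=np.radians(-166.33); X=-np.array([np.cos(th),np.sin(th)]); Y=np.array([-X[1],X[0]]); t=np.array([477.1,-86.7])
for u,v in((152.,134.5),(369,134.5)):
    d=plane(c,u,v,176.6)[:2]-t; print("far corner in hand frame x,y",d@X,d@Y)
c=cam("scene"); save(c,"s5.png",(190,160,330,265),5.5); np.savez("s5.npz",**{k:c[k] for k in("color","range_z","R","o","K")})
P=cloud(c); hsv=cv2.cvtColor(c["color"],cv2.COLOR_RGB2HSV); H,S,V=[hsv[...,i] for i in range(3)]
r=np.zeros((384,512),bool); r[160:265,190:330]=1
y=r&(H>18)&(H<36)&(S>140)&(V>90); n,l,st,ce=cv2.connectedComponentsWithStats(y.astype(np.uint8))
for i in range(1,n):
    if st[i,4]>8: print(ce[i].round(1),st[i],np.median(P[l==i],0).round(1),P[l==i].max(0).round(1))
```

```text
t 9.88 pos [554.2 -69.7 181.1] yaw -165.94 tilt [-5.e-04  3.e-04 -1.e+00] f [ 0.45  0.39 -1.49] -> [0.0021 0.0007 0.1182] turn 0.0005
far corner in hand frame x,y -55.68467163513461 -52.10603758341254
far corner in hand frame x,y -55.70436007595998 54.53905352748376
```

View pics/s5.png

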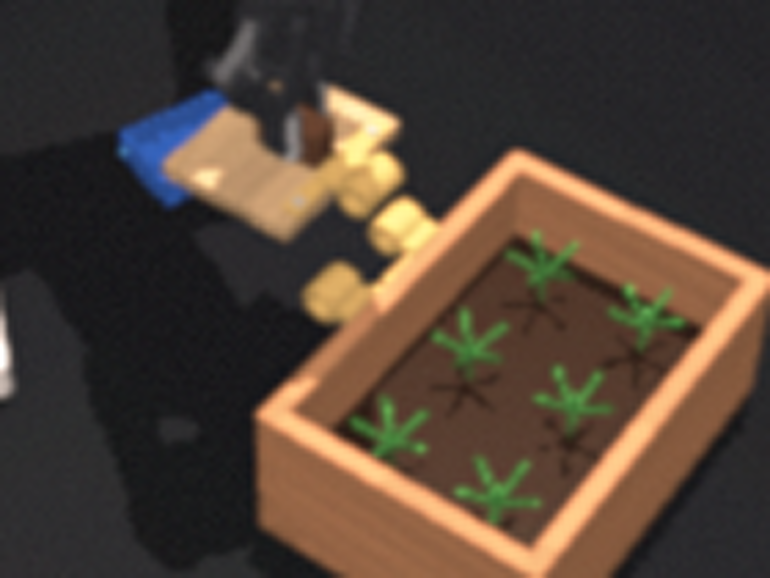

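In the scene crop (5.5x), the flap's knuckle is at (370,183) and the case's two knuckles are at (403,228) and (337,292). I fit them from depth.

```bash
cat > fit.py <<'E'
from h import *
from scipy.optimize import least_squares
a=np.radians(14); X=np.array([np.cos(a),np.sin(a)]); Y=np.array([-X[1],X[0]]); G=np.array([603.5,-57])
def local(P): d=P[...,:2]-G; return np.stack([d@X,d@Y,P[...,2]],-1)
def knuckles(c,boxes):
    L=local(cloud(c)); hsv=cv2.cvtColor(c["color"],cv2.COLOR_RGB2HSV); H,S,V=[hsv[...,i] for i in range(3)]
    ok=(H>17)&(H<36)&(S>75)&(V>80); out={}
    for n,(u,v,x,y,z) in boxes.items():
        q=L[(abs(L[...,0]-x)<14)&(abs(L[...,1]-y)<24)&(abs(L[...,2]-z)<15)&ok]
        if len(q)<12: print(n,"few",len(q)); continue
        f=least_squares(lambda p:np.hypot(q[:,0]-p[0],q[:,2]-p[1])-12,(x,z),loss="soft_l1")
        r=abs(f.fun)<3; print(n,len(q),"axis x,z",f.x.round(2),"rms",np.sqrt((f.fun[r]**2).mean()).round(2),"y min/max/mean",np.percentile(q[:,1],[2,98]).round(1),q[:,1].mean().round(2)); out[n]=f.x
    return out
E
python3 - <<'E'
from fit import *
c=dict(np.load("s5.npz")); L=local(cloud(c)); hsv=cv2.cvtColor(c["color"],cv2.COLOR_RGB2HSV)
for n,(u,v) in dict(flap=(370,183),kl=(403,228),kr=(337,292)).items():
    u=int(190+u/5.5);v=int(160+v/5.5); print(n,u,v,hsv[v,u],L[v,u].round(1))
knuckles(c,dict(flap=(0,0,0,0,160),kl=(0,0,0,32.5,100),kr=(0,0,0,-32.5,100)))
E
```

```text
flap 257 193 [ 18 139 220] [  8.6 -10.3 171.4]
kl 263 201 [ 23 123 251] [  9.1  24.3 108.2]
kr 251 213 [ 18 137 219] [ 10.  -42.9 110.4]
flap 83 axis x,z [  0.48 159.89] rms 1.49 y min/max/mean [-18.3  11.2] -5.51
kl 61 axis x,z [ 1.91 99.95] rms 1.26 y min/max/mean [14.3 40. ] 24.85
kr 69 axis x,z [ 1.24 99.85] rms 1.23 y min/max/mean [-49.9 -24.1] -39.75
```

The fit gives the case axis at z = 99.9 with a gap of 38 mm, as it should be. The flap needs +1.1 mm in x and -1.6 mm in y. I lower it to just above the knuckles and re-check.

Run:
```python
from fit import *
to(555.7,-71,147,194)
```

```text
t 9.93 pos [553.7 -69.8 181.1] yaw -165.95 tilt [-8.e-04  3.e-04 -1.e+00] f [ 0.16 -0.5  -1.93] -> [-0.0033 -0.0034  0.0683] turn 0.0004
```

Emit:
step_arm --commands "-0.003 -0.003 0.02 0 0;-0.003 -0.003 0.045 0 0;-0.003 -0.003 0.068 0 0;-0.003 -0.003 0.068 0 0;-0.003 -0.003 0.068 0 0"

```text
t: 10.55
position: [555.1, -71.3, 148.0]
tool_rot: [-0.383, 3.118, -0.0]
ft_force: [-0.4, -0.3, -1.7]
grip_width: 0.221
grip_force: 59.3
```

Emit:
step_arm --commands "0 0 0 0 0;0 0 0 0 0;0 0 0 0 0;0 0 0 0 0;0 0 0 0 0"

```text
t: 11.18
position: [555.0, -71.2, 147.8]
tool_rot: [0.383, -3.118, -0.0]
ft_force: [-0.1, -0.6, -3.0]
grip_width: 0.219
grip_force: 59.3
```

Run:
```python
from fit import *
s=robot.observe(); to(555.7,-71,121.1,194,s)
for i in range(3):
    c=cam("scene"); z=s["position"][2]-21.2
    knuckles(c,dict(flap=(0,0,1,-4.5,z),kl=(0,0,1,28,100),kr=(0,0,1,-37,100)))
save(c,"s6.png",(230,170,290,225),10)
```

```text
t 11.18 pos [555.  -71.2 147.8] yaw -166.0 tilt [-1.e-04  1.e-04 -1.e+00] f [-0.15 -0.6  -3.02] -> [-0.0014 -0.      0.0534] turn 0.0
flap 86 axis x,z [  1.55 125.77] rms 1.5 y min/max/mean [-23.7  11.5] -7.39
kl 43 axis x,z [  0.5  101.46] rms 1.51 y min/max/mean [14.2 41. ] 27.4
kr 68 axis x,z [ 0.61 99.76] rms 1.35 y min/max/mean [-50.1 -22.9] -39.12
flap 84 axis x,z [  1.38 126.57] rms 1.73 y min/max/mean [-21.9  11. ] -7.5
kl 44 axis x,z [  1.21 100.69] rms 1.55 y min/max/mean [14.9 41.4] 27.05
kr 69 axis x,z [  1.63 100.23] rms 1.22 y min/max/mean [-50.1 -24. ] -39.42
flap 87 axis x,z [  1.19 125.82] rms 1.48 y min/max/mean [-20.8  10.2] -7.3
kl 44 axis x,z [1.000e-01 1.007e+02] rms 1.5 y min/max/mean [14.5 41.8] 26.76
kr 71 axis x,z [  1.88 100.24] rms 1.5 y min/max/mean [-51.  -23.3] -40.08
```

The axes agree to within about 1 mm, so I lower straight down.

Emit:
step_arm --commands "0 0 0.01 0 0;0 0 0.022 0 0;0 0 0.035 0 0;0 0 0.046 0 0;0 0 0.0525 0 0"

```text
t: 11.95
position: [554.9, -71.1, 121.1]
tool_rot: [0.383, -3.118, -0.0]
ft_force: [-0.8, 0.2, -1.4]
grip_width: 0.218
grip_force: 59.3
```

Emit:
step_arm --commands "0 0 0 0 0;0 0 0 0 0;0 0 0 0 0;0 0 0 0 0;0 0 0 0 0"

```text
t: 12.58
position: [555.0, -71.2, 121.6]
tool_rot: [-0.383, 3.118, -0.0]
ft_force: [0.2, -0.0, -2.0]
grip_width: 0.22
grip_force: 59.3
```

Run:
```python
from fit import *
s=robot.observe(); to(555.3,-71.2,121.6,194,s); print(s["moment"],s["grip_force"])
cs=[cam("scene") for i in range(6)]; c=dict(cs[0]); c["range_z"]=np.mean([k["range_z"] for k in cs],0); c["color"]=np.mean([k["color"] for k in cs],0).astype(np.uint8)
L=local(cloud(c)); hsv=cv2.cvtColor(c["color"],cv2.COLOR_RGB2HSV); H,S,V=[hsv[...,i] for i in range(3)]
ok=(H>17)&(H<36)&(S>75)&(V>80)
for n,y0,y1 in(("kr",-49,-26),("flap",-19,9),("kl",16,40)):
    q=L[ok&(abs(L[...,0]-1)<14)&(abs(L[...,2]-100)<16)&(L[...,1]>y0)&(L[...,1]<y1)]
    f=least_squares(lambda p:np.hypot(q[:,0]-p[0],q[:,2]-p[1])-12,(1,100),loss="soft_l1"); print(n,len(q),f.x.round(2),np.std(f.fun).round(2))
save(c,"s7.png",(225,165,295,225),8)
```

```text
t 12.57 pos [555.  -71.2 121.6] yaw -165.99 tilt [ 1.e-04 -0.e+00 -1.e+00] f [ 0.18 -0.01 -2.04] -> [-0.0005 -0.0002  0.    ] turn 0.0
[-0.05051754  0.05376056  0.02152397] 59.306060671806335
kr 60 [ 1.92 99.66] 1.72
flap 62 [ 0.97 99.43] 1.41
kl 47 [ 1.35 99.33] 1.39
```

View pics/s7.png

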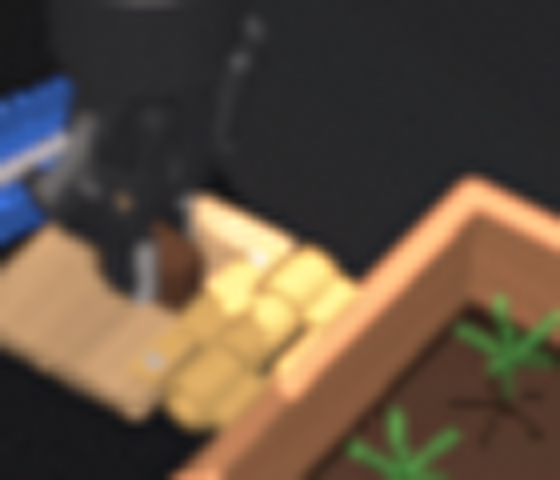

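The crop shows the three knuckles in one line, at (215,390), (255,325) and (305,275), with a small gap on each side and no contact force. I nudge +0.6 mm in x, settle and hand in.

Emit:
step_arm --commands "-0.001 0 0 0 0;-0.001 0 0 0 0;-0.001 0 0 0 0;-0.001 0 0 0 0;-0.001 0 0 0 0"

```text
t: 13.5
position: [555.5, -71.1, 121.6]
tool_rot: [0.383, -3.118, -0.0]
ft_force: [0.4, -0.3, -3.2]
grip_width: 0.217
grip_force: 59.3
```

Run:
```python
from fit import *
s=robot.observe(); to(555.5,-71.1,121.6,194,s)
if np.linalg.norm(s["ft_force"])<4: print(robot.job_done())
```

```text
t 13.5 pos [555.5 -71.1 121.6] yaw -166.0 tilt [-0.  0. -1.] f [ 0.42 -0.31 -3.24] -> [-0.     -0.0001 -0.0001] turn 0.0
the job is handed in; nothing more can be done
None
```

The job is handed in at 13.5 s: I pressed the call button fully down and it came back up, and the gripper alone is holding the larger flap level with its knuckle in the case's gap, its axis within about 1 mm of the case's knuckles by the scene camera; the judge's verdict was not shown.

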